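# Wind the worm-drive book press down onto a notebook

## Robot

A 7-joint arm with a two-finger parallel gripper is mounted at the origin on the work surface. World frame = base frame: x ahead of the robot, y to its left, z up, the work surface at z = 0. Lengths are in m, angles in rad, forces in N, time in s.
With the tool pointing down it reaches from about 0.425 to 0.875 m from the base axis. Payload 4.7 kg.
Tool frame: the origin (TCP) lies where the fingers leave the gripper's body, on its centre line; the fingertips stand 70 mm ahead of it and the grasp point (between the pads) lies 51 mm ahead of it; z points along the fingers, y is the line along which they close (so a half turn about z gives the same grasp; the last joint's range is limited). The gripper opens to 87 mm and grips with 3 to 60 N. Pads are 19 mm wide; open, the fingers measure 117 mm over their backs; the gripper's body (75 mm by 190 mm) begins 51 mm behind the grasp point.
Start: joints at [1.152, 0.321, -0.07, 1.45, 0.023, 1.371, -0.057], TCP at [0.273, -0.59, 0.292] pointing down, gripper open.
Joint ranges: [-2.86, 2.86], [-0.3, 2.09], [-1.38, 1.24], [0.06, 2.45], [-1.56, 4.7], [0.09, 2.05], [-2.69, 2.69]. Speed limits (rad/s): [2.57, 2.57, 3.14, 3.14, 3.14, 3.14, 3.14].

## Interface

Orientations are given as a rotation vector (axis times angle).
In Python, from bench import ctrl gives the robot as it stands.
- The arm moves only by the tool play_rows, never from a script. Its argument "increments" is a list that holds one entry, the list of rows, each a list of 7 numbers: the shift along the tool's x, y, z as a fraction of full scale, then the turn, a rotation vector about the tool's x, y, z as a fraction of full scale, then the gripper command: -1 is shut, 1 is fully open, values between are in proportion. A call has 1 to 8 rows; each row is the pose to reach, as a shift and turn from the pose commanded when the call began, along the tool's axes at that moment; what a row does not reach only later rows make up. Full scale, the value 1, is 0.1 m for a shift and 90 degrees for a turn. A row lasts 1/10 s, in which the tool goes at most 50 mm and 8.59 degrees, less where a joint would pass 70% of its speed; a pose out of reach is approached as far as the arm can. A call with a number of a shift or a turn outside -1 to 1 is refused whole. A call with a gripper value outside its range is refused whole. The fingers move at their own pace and stop on an object; "squeeze" is the grip in N (left out, the last holds). Time passes only in rows, so rows that repeat a pose let the fingers close. It gives the time, the measured TCP pose, the force, the opening and the grip force at its end, in the units of the state.
- ctrl.get_state(): the state, without advancing time (a new reading comes with each control period).
- ctrl.get_image(name): name is "scene" or "top" or "wrist"; returns the picture (400x640x3 uint8, red, green, blue); there is no depth.
- ctrl.get_calibration(name): a dict with "vertical_fov" (degrees; the focal length in pixels is half the picture's height over the tangent of half this angle, whatever the lens; pixels are square), "cx", "cy" (the principal point, pixels), "R" (3x3) and "t" (3): a world point X has camera coordinates R X + t; the wrist camera has in their place "T_tool_cam" (4x4, takes a point from camera to tool coordinates, whose origin is the TCP and whose axes are the flange's). Camera axes: x right, y down, z forward; pixel columns grow to the right and rows downward; lengths in m; the calibration is good to about 2 mm. The wrist camera is an equidistant fisheye: a pixel r from the principal point sees the ray r / f radians off the axis. A picture is of the moment at which its call begins: read the wrist's pose just before it. get_calibration takes no time and is no camera call.
- ctrl.close_job(): hands the job in; it is judged then, once.
The state is a dict: "time": time; "joint_positions": joint angles; "qd": joint speeds; "joint_torque": joint torques, N m; "position": TCP position; "tool_rot": TCP orientation; "ft_force": force on the tool from outside, world axes, zero at the start; "torque": the same for the moment, N m; "grip_width": opening from 0.0 (shut) to 1.0 (fully open); "grip_force": force on a finger pad.
Only numpy, scipy, OpenCV 4.12 (cv2) and the standard library are available. Lean on these libraries where they do the work, as an engineer would, in place of code of your own. Each camera call takes 0.05 s, during which the arm holds its last target. There are 200 camera calls.

## Task

Push the notebook fully home so that its whole spine is flush against the back fence of the desk press, then wind the crank clockwise, turn after turn, until the pressing bar grips the notebook firmly: stop as soon as the crank has clearly stiffened, and do not crush the notebook. Then let go of the crank and leave everything else on the desk where it is.

Things in the scene. Friction and masses are not known exactly. Their poses are not given: they have to be found in the camera images.
- press: Fixed grey desk press, base plate 240 x 200 mm, gearbox with the crank on its top at the +y side. Origin: on the desk under the pressing bar's touch-down line; x points to the back of the press (push direction), y to the crank side, z up. The crank's axis stands at x 70, y 138 mm. Yaw differs from run to run.
- fence (a point): Middle of the foot of the back fence's front face, at the level of the bed's top. Bed: aluminium plate 140 mm wide reaching 97 mm forward of this point, top 55 to 70 mm over the desk (differs from run to run). Fence: upright plate 140 mm wide, 18 mm high over the bed. Axes as the press.
- notebook: Green hardcover notebook, 105 mm deep (x) x 148 mm wide (y) x 22 mm thick, 0.35 kg, loose, flat on the bed, overhanging the bed's front. Origin: centre of its underside; its x points from its free front edge (at -52.5 mm) to its spine (at +52.5 mm). Starts 15 to 32 mm short of the fence, up to 0.08 rad askew. When home its front still overhangs by 8 mm. Slides with 2 to 5 N; push with less than 25 N.
- spine_left (a point): Point at the foot of the notebook's spine face (level of its underside), 70 mm to +y of its middle. Notebook axes.
- spine_right (a point): Point at the foot of the notebook's spine face (level of its underside), 70 mm to -y of its middle. Notebook axes.
- platen: The swinging frame: two flat side bars 110 mm long; across their ends the sprung round pressing bar, 16 mm thick, its axis 0 to 6 mm below the side bars' centre line (set differently each run). Origin on the hinge, 110 mm behind the press origin, 92.5 mm up. At crank 0 the side bars stand 0.36 rad above level; they sink 0.0167 rad per rad of crank: 11 mm at the bar a turn, 2 to 4 turns in all.
- crank (a joint): Turn of the crank in rad; grows clockwise seen from above, which lowers the bar. Starts between 0 and 4; turns to spare (up to 40). Once the bar bears on the notebook, every 10 N on it adds about 0.5 N of drag at the handle; 10 N more takes about 0.06 rad of crank. A firm grip is 40 to 110 N, that is 2 to 6 N more drag than idle.
- crank_axis (a point): Point on the upright crank axis at the height of the top of the crank's flat arm (146 mm over the desk). The handle goes round it at a radius of 35 mm.
- handle: Black upright round handle on the end of the crank, 16 mm in diameter, origin at its foot on its axis; 46 mm high, all clear of the crank's flat arm below it. It spins freely on its pin, so it can be held without turning the hand; hold it tightly. Nothing else on the press rises above its foot, save the crank's hub by 4 mm.
- handle_mid (a point): On the handle's axis, 25 mm above its foot: where to hold it. Idle drag of the drive along the circle: about 7 N here while turning, less (2 to 4 N) when read at a standstill. The drive holds itself when let go.
- pen_cup: Bystander: green cup with pens, 72 mm wide, 150 mm tall, beside the press. Do not disturb.
- eraser: Bystander: eraser 45 x 20 x 12 mm. Do not disturb.
- highlighter: Bystander: flat highlighter pen, about 130 mm long. Do not disturb.
- note_pad: Bystander: pad of sticky notes 76 x 76 x 14 mm. Do not disturb.

How it is judged:
By the outcome, as a careful person would: the job done as asked, in the order asked, and still so for the second after the job is handed in, with the robot touching nothing.
It also fails if it takes over 72 s, if anything falls off the work surface, if the arm or the gripper's body presses on something with over 40 N, if the wrist force passes 120 N, or if a joint passes its speed limit or range.

## Working session

There is one attempt and no reset: what is moved stays moved. The work goes in short steps, Python scripts to look and compute and a tool call to move; the robot and the scene stay as the last step left them, time stands still between calls to the robot, and variables do not carry over. Pictures are saved under pics/ and viewed, at most 10 in all, crops included, and the job is handed in when it is done.

Besides the shell and the picture viewer there is one more tool, called after "Call:" as name([rows], argument=value, ...), one row to a line, values as JSON. play_rows: Moves the arm, as the interface text tells. Shift numbers are shares of 0.1 m and turn numbers shares of 90 degrees, none past 1 either way. Its arguments: {"type":"object","properties":{"increments":{"type":"array"},"squeeze":{"type":"number"}},"required":["increments"]}

```bash
mkdir -p pics; ls; python3 - <<'E'
from bench import ctrl
import cv2,numpy as np
np.set_printoptions(precision=4,suppress=True)
s=ctrl.get_state()
for k in s: print(k,np.array(s[k]))
for n in("scene","top"):
    im=ctrl.get_image(n); cv2.imwrite(f"pics/{n}0.png",im[...,::-1]); 
for n in("scene","top","wrist"): print(n,ctrl.get_calibration(n))
E
```

```text
pics
time 0.0
joint_positions [ 1.1521  0.3218 -0.0701  1.4517  0.0226  1.3708 -0.0569]
qd [-0.0001 -0.0002  0.0006  0.0013  0.0012  0.0018 -0.0006]
joint_torque [  0.0004 -49.1281  -0.4035 -31.2526  -0.064    0.0439   0.0002]
position [ 0.2724 -0.5897  0.2912]
tool_rot [-3.0665 -0.6742  0.0008]
ft_force [-0.0025  0.4827 -0.2634]
torque [0.0563 0.0367 0.0097]
grip_force 0.0
grip_width 0.9994010714717707
scene {'vertical_fov': 45.57229026047549, 'cx': 319.7145165509695, 'cy': 199.33404116284626, 'R': array([[-0.7404,  0.6721, -0.0107],
       [ 0.3652,  0.3888, -0.8458],
       [-0.5643, -0.6301, -0.5333]]), 't': array([ 0.4691, -0.1248,  1.3326])}
top {'vertical_fov': 52.74186379738422, 'cx': 319.2716401080584, 'cy': 198.59794021419745, 'R': array([[-0.019 , -0.9996, -0.0228],
       [-0.9895,  0.022 , -0.1431],
       [ 0.1435,  0.0199, -0.9895]]), 't': array([0.0086, 0.6427, 1.0463])}
wrist {'vertical_fov': 65.70646984690485, 'cx': 322.88852653688645, 'cy': 203.8706176585894, 'T_tool_cam': array([[ 0.0007, -0.9642, -0.2653,  0.0722],
       [ 1.    ,  0.0009, -0.0006,  0.0001],
       [ 0.0009, -0.2653,  0.9642, -0.0935],
       [ 0.    ,  0.    ,  0.    ,  1.    ]])}
```

View pics/scene0.png

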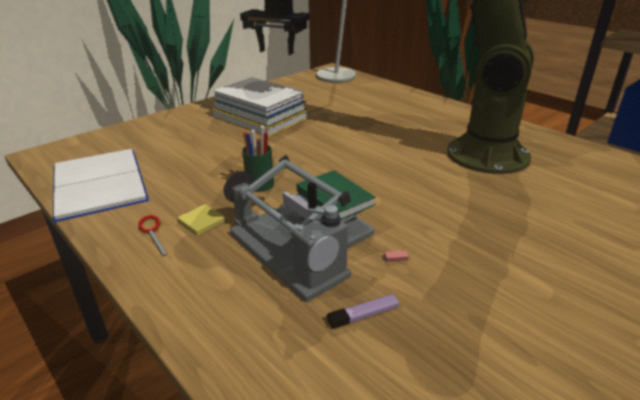

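View pics/top0.png

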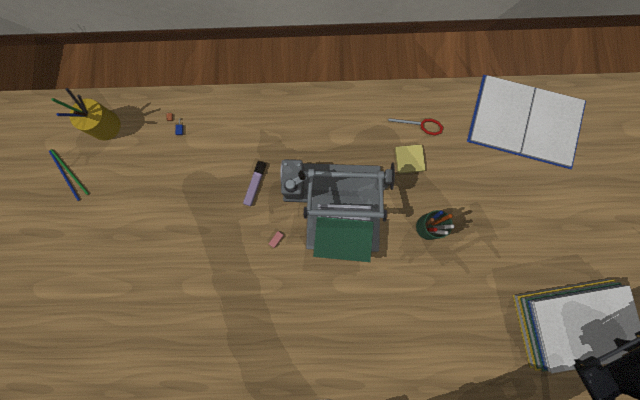

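The scene shows the press mid-desk with its notebook side facing the robot. In the top view the notebook is near (343,240), the crank handle near (297,178), the eraser at (276,239) and the highlighter at (255,183).

```bash
cat > h.py <<'E'
from bench import ctrl
import cv2,numpy as np
from scipy.spatial.transform import Rotation as Ro
np.set_printoptions(precision=4,suppress=True)
def ray(n,px,st=None):
    c=ctrl.get_calibration(n); f=200/np.tan(np.radians(c['vertical_fov']/2))
    u=(np.array(px,float)-[c['cx'],c['cy']])/f
    if n=='wrist':
        r=np.hypot(*u); d=np.array([*(u/r*np.sin(r)),np.cos(r)]) if r>1e-9 else np.array([0,0,1.])
        T=np.array(c['T_tool_cam']); R=Ro.from_rotvec(st['tool_rot']).as_matrix()
        return R@T[:3,3]+st['position'], R@T[:3,:3]@d
    R=np.array(c['R']); d=np.array([*u,1]); return -R.T@c['t'], R.T@d
def at(n,px,z,st=None):
    o,d=ray(n,px,st); return o+d*(z-o[2])/d[2]
def proj(n,X,st=None):
    c=ctrl.get_calibration(n); f=200/np.tan(np.radians(c['vertical_fov']/2))
    if n=='wrist':
        T=np.array(c['T_tool_cam']); R=Ro.from_rotvec(st['tool_rot']).as_matrix()
        p=T[:3,:3].T@(R.T@(np.array(X)-st['position'])-T[:3,3])
        r=np.arctan2(np.hypot(p[0],p[1]),p[2]); u=p[:2]/np.hypot(p[0],p[1])*r
    else:
        p=np.array(c['R'])@X+c['t']; u=p[:2]/p[2]
    return u*f+[c['cx'],c['cy']]
def move(dxyz_world,yaw=0):
    "world shift and yaw(rad, about world z) -> tool-axes shares"
    s=ctrl.get_state(); R=Ro.from_rotvec(s['tool_rot']).as_matrix()
    return R.T@np.array(dxyz_world)/0.1, R.T@np.array([0,0,yaw])/(np.pi/2)
E
python3 - <<'E'
from h import *
im=cv2.imread('pics/top0.png'); hsv=cv2.cvtColor(im,cv2.COLOR_BGR2HSV)
m=cv2.inRange(hsv,(60,80,30),(95,255,200)); m[:, :300]=0; m[:,400:]=0
m=cv2.morphologyEx(m,cv2.MORPH_OPEN,np.ones((3,3)))
c=max(cv2.findContours(m,0,2)[0],key=cv2.contourArea)
r=cv2.boxPoints(cv2.minAreaRect(c)); print(r)
for p in r: print(at('top',p,.085))
print('handle',at('top',(297,177),.19),'eraser',at('top',(276,239),.01),'hl',at('top',(255,183),.01),'cup',at('top',(436,225),.15))
cv2.imwrite('pics/c.png',cv2.resize(im[130:280,230:460],None,fx=3.4,fy=3.4,interpolation=2))
E
```

```text
[[313.1416 256.0135]
 [316.9348 216.1843]
 [373.2337 221.5461]
 [369.4405 261.3753]]
[0.489  0.0131 0.085 ]
[0.5912 0.0015 0.085 ]
[ 0.5742 -0.1436  0.085 ]
[ 0.4728 -0.1301  0.085 ]
handle [0.6748 0.0443 0.19  ] eraser [0.5378 0.1179 0.01  ] hl [0.6966 0.1769 0.01  ] cup [ 0.5572 -0.2868  0.15  ]
```

View pics/c.png

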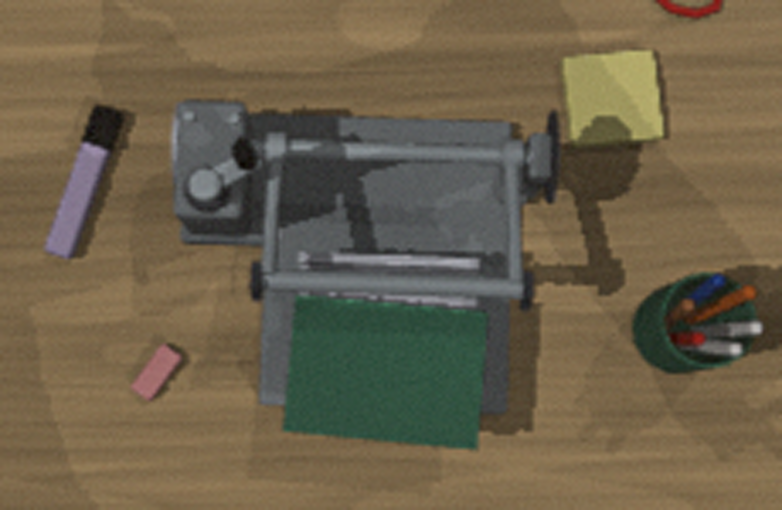

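The crop shows the press nearly square to the world axes, with a slight negative yaw. The handle is on the far inner side of its gearbox, and the notebook overhangs towards the robot. I'll go above it for a close look.

Call:
play_rows([
  [[0.5,-0.39,-0.04,0,0,0,1],[1,-0.78,-0.08,0,0,0,1],[1,-0.78,-0.08,0,0,0,1]],
])

```text
time: 0.4
position: [0.3334, -0.4733, 0.3001]
tool_rot: [-3.065, -0.681, -0.002]
ft_force: [0.8, 0.5, 0.2]
grip_width: 1.005
grip_force: 0.0
```

Call:
play_rows([
  [[0.5,-0.39,-0.04,0,0,0,1],[1,-0.78,-0.08,0,0,0,1],[1,-0.78,-0.08,0,0,0,1]],
])

```text
time: 0.7
position: [0.3911, -0.3601, 0.3084]
tool_rot: [-3.065, -0.682, -0.002]
ft_force: [0.2, 0.2, 0.4]
grip_width: 0.998
grip_force: 0.0
```

Call:
play_rows([
  [[0.5,-0.39,-0.04,0,0,0,1],[1,-0.78,-0.08,0,0,0,1],[1,-0.78,-0.08,0,0,0,1]],
])

```text
time: 1.0
position: [0.4487, -0.2471, 0.3164]
tool_rot: [-3.066, -0.683, -0.002]
ft_force: [0.5, -0.9, -0.6]
grip_width: 1.001
grip_force: 0.0
```

Call:
play_rows([
  [[0.5,-0.39,-0.04,0,0,0,1],[1,-0.78,-0.08,0,0,0,1],[1,-0.78,-0.08,0,0,0,1]],
])

```text
time: 1.3
position: [0.5062, -0.1342, 0.3244]
tool_rot: [-3.065, -0.683, -0.002]
ft_force: [1.0, 0.7, -0.4]
grip_width: 1.003
grip_force: 0.0
```

Call:
play_rows([
  [[0.5,-0.39,-0.04,0,0,0.09,1],[1,-0.78,-0.08,0,0,0.18,1],[1,-0.78,-0.08,0,0,0.27,1],[1,-0.78,-0.08,0,0,0.3,1],[1,-0.78,-0.08,0,0,0.3,1],[1,-0.78,-0.08,0,0,0.3,1]],
])

```text
time: 1.9
position: [0.5626, -0.0272, 0.3317]
tool_rot: [3.14, -0.059, -0.002]
ft_force: [-0.4, -1.8, 0.0]
grip_width: 1.002
grip_force: 0.0
```

```bash
python3 - <<'E'
from h import *
import pickle
s=ctrl.get_state(); im=ctrl.get_image('wrist')
pickle.dump(s,open('s1.pkl','wb')); cv2.imwrite('pics/w1.png',im[...,::-1])
print(s['time'],s['position'],s['tool_rot'],s['ft_force'])
E
```

```text
1.9 [ 0.5626 -0.0272  0.3317] [ 3.1404 -0.0591 -0.0017] [-0.3681 -1.8001  0.0149]
```

View pics/w1.png

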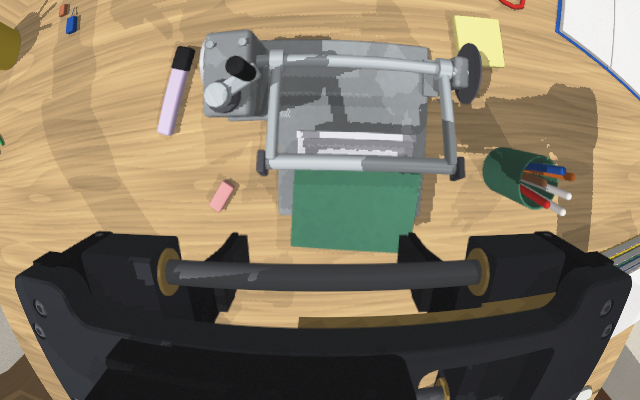

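The wrist view shows the crank hub near (218,97) and the handle top near (238,66). The bar runs (262,160)-(460,166), the hinge (275,58)-(440,66), and the notebook's front edge (292,246)-(416,251).

```bash
python3 - <<'E'
from h import *
import pickle
s=pickle.load(open('s1.pkl','rb'))
def line(a,b,z):
    A,B=at('wrist',a,z,s),at('wrist',b,z,s); d=A-B
    return A,B,'yaw',np.arctan2(-d[0],d[1]),'len',np.hypot(*d[:2])
print('hinge',*line((277,58),(440,66),.0925))
print('bar',*line((262,160),(460,166),.125))
print('fence',*line((300,134),(410,139),.085))
im=cv2.imread('pics/w1.png'); hsv=cv2.cvtColor(im,cv2.COLOR_BGR2HSV)
m=cv2.inRange(hsv,(60,80,30),(95,255,220)); m[:,:280]=0; m[:,430:]=0
c=max(cv2.findContours(m,0,2)[0],key=cv2.contourArea)
r=cv2.boxPoints(cv2.minAreaRect(c)); r=r[np.argsort(-r[:,1])]; print('nb',r)
print(*line(*sorted(r[:2].tolist()),.084))
print('hub',at('wrist',(218,97),.15,s),at('wrist',(222,97),.146,s))
print('handle top',at('wrist',(238,66),.192,s),'foot?',at('wrist',(244,72),.171,s))
c=np.vstack([im[20:130,190:290]]); cv2.imwrite('pics/c2.png',cv2.resize(im[20:260,190:490],None,fx=2.5,fy=2.5,interpolation=cv2.INTER_CUBIC))
E
```

```text
hinge [0.7057 0.0162 0.0925] [ 0.6964 -0.1621  0.0925] yaw -0.05182578241271575 len 0.17848629720857623
bar [0.599  0.0314 0.125 ] [ 0.5877 -0.1717  0.125 ] yaw -0.055843262876513686 len 0.2033588748324965
fence [ 0.6209 -0.0045  0.085 ] [ 0.6127 -0.127   0.085 ] yaw -0.06725613525271541 len 0.12271106784745757
nb [[416.3032 252.6335]
 [290.6358 246.6494]
 [420.086  173.1946]
 [294.4185 167.2104]]
[0.4888 0.0141 0.084 ] [ 0.4733 -0.1405  0.084 ] yaw -0.09948715268572689 len 0.15540995902893004
hub [0.6629 0.0641 0.15  ] [0.6629 0.0615 0.146 ]
handle top [0.6813 0.0326 0.192 ] foot? [0.6797 0.0333 0.171 ]
```

View pics/c2.png

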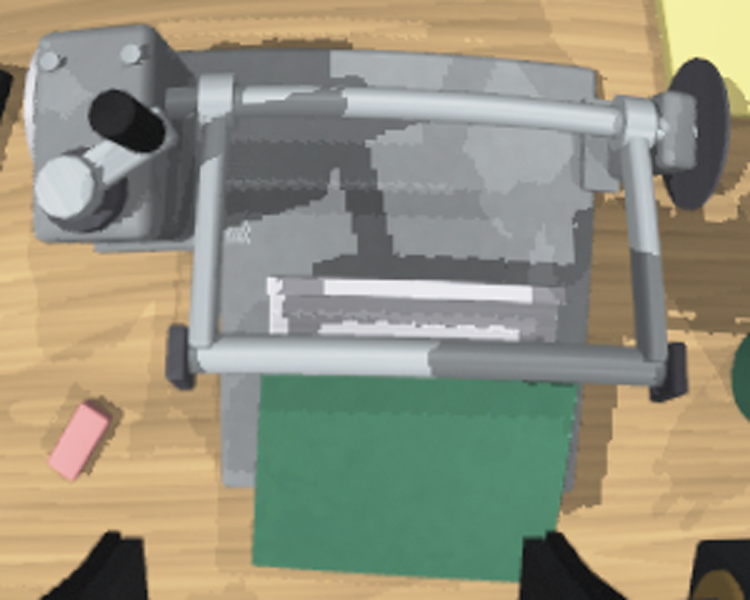

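Call:
play_rows([
  [[-0.5,0.2,0,0,0,0.01,1],[-1,0.41,0.2,0,0,0.01,1],[-1,0.41,0.4,0,0,0.01,1]],
], squeeze=40)

```text
time: 2.25
position: [0.4583, -0.0671, 0.2927]
tool_rot: [3.137, -0.093, 0.001]
ft_force: [1.0, 0.2, 0.5]
grip_width: 1.001
grip_force: 0.0
```

Call:
play_rows([
  [[-0.12,0,0.4,0,0,0,1],[-0.12,0,0.8,0,0,0,1],[-0.12,0,0.8,0,0,0,1],[-0.12,0,0.8,0,0,0,1]],
])

```text
time: 2.65
position: [0.4494, -0.0635, 0.2129]
tool_rot: [-3.14, 0.086, 0.0]
ft_force: [1.3, 0.4, 1.5]
grip_width: 1.001
grip_force: 0.0
```

```bash
python3 - <<'E'
from h import *
s=ctrl.get_state(); im=ctrl.get_image('wrist'); im2=ctrl.get_image('scene')
cv2.imwrite('pics/w2.png',im[...,::-1]);
cv2.imwrite('pics/s2.png',cv2.resize(im2[120:320,200:440,::-1],None,fx=3,fy=3))
print(s['time'],s['position'],s['tool_rot'],s['ft_force'])
E
```

```text
2.65 [ 0.4494 -0.0635  0.2129] [-3.1403  0.0864  0.0005] [1.2839 0.3595 1.4859]
```

View pics/w2.png

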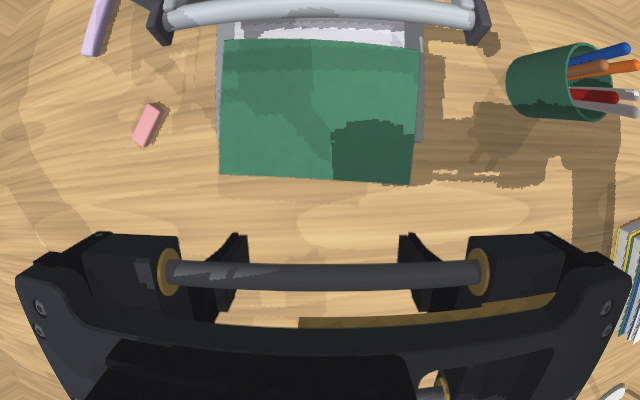

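The view shows the notebook clear ahead of the fingers, with front corners at (219,174) and (410,185) and rear corners at (224,40) and (421,50). The eraser is at (148,124), well to the left.

```bash
python3 - <<'E'
from h import *
s=ctrl.get_state()
for z in (.077,.084,.092):
    P=[at('wrist',p,z,s)[:2] for p in((219,174),(410,185),(421,50),(224,40))]
    d=P[0]-P[1]; print(z,*P,'w',np.hypot(*d),'depth',np.hypot(*(P[1]-P[2])),'yaw',np.arctan2(-d[0],d[1]))
E
```

```text
0.077 [0.4887 0.0162] [ 0.4717 -0.1329] [ 0.5773 -0.1451] [0.5937 0.0045] w 0.15006235391585293 depth 0.1062842614138422 yaw -0.11380059501730178
0.084 [0.4897 0.0137] [ 0.4732 -0.1309] [ 0.5756 -0.1427] [0.5915 0.0023] w 0.14552105153700745 depth 0.10306780534343317 yaw -0.11380059501730132
0.092 [0.4909 0.0108] [ 0.475  -0.1286] [ 0.5737 -0.14  ] [ 0.5891 -0.0002] w 0.14033099167546978 depth 0.09939185554868005 yaw -0.11380059501730164
```

Call:
play_rows([
  [[0,0,0.4,0,0,0,1],[0,0,0.8,0,0,0,1],[0,0,0.8,0,0,0,1],[0,0,0.8,0,0,0,1],[0.06,0,0.8,0,0,0,1],[0.12,0,0.8,0,0,0,1]],
])

```text
time: 3.35
position: [0.4637, -0.0639, 0.1347]
tool_rot: [3.139, -0.086, 0.007]
ft_force: [0.4, 0.7, 1.1]
grip_width: 1.002
grip_force: 0.0
```

Call:
play_rows([
  [[0.02,0,0,0,0,0,1],[0.04,0,0,0,0,0,1],[0.06,0,0,0,0,0,1],[0.08,0,0,0,0,0,1],[0.1,0,0,0,0,0,1],[0.12,0,0,0,0,0,1],[0.14,0,0,0,0,0,1]],
])

```text
time: 4.05
position: [0.4729, -0.0647, 0.1319]
tool_rot: [3.14, -0.086, -0.011]
ft_force: [-9.8, -1.0, 8.0]
grip_width: 1.007
grip_force: 4.9
```

```bash
python3 - <<'E'
from h import *
s=ctrl.get_state(); im=ctrl.get_image('wrist'); im2=ctrl.get_image('scene')
a=cv2.resize(im[0:260,120:520],(800,520)); 
cv2.imwrite('pics/w3.png',a[...,::-1])
print(s['time'],s['position'],s['tool_rot'],s['ft_force'],s['torque'])
E
```

```text
4.05 [ 0.4729 -0.0647  0.1319] [ 3.1395 -0.0855 -0.0105] [-9.843  -0.9591  7.9782] [-0.1678  2.1187 -0.0578]
```

View pics/w3.png

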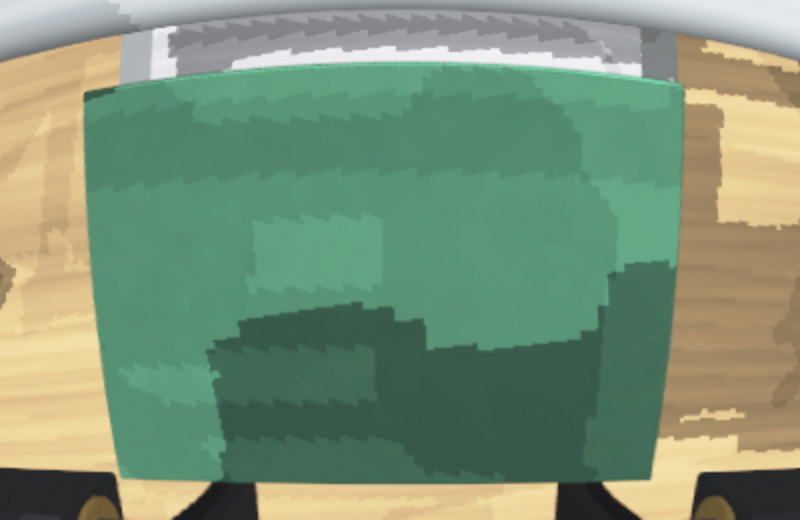

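The notebook is now square to the fingers, with both fingers on its front edge near (235,485) and (580,485). A bright strip of bed is still open before the fence, so I'll keep pushing gently.

Call:
play_rows([
  [[0.02,0,0,0,0,0,1],[0.04,0,0,0,0,0,1],[0.06,0,0,0,0,0,1],[0.08,0,0,0,0,0,1]],
])

```text
time: 4.55
position: [0.4795, -0.0647, 0.1319]
tool_rot: [3.14, -0.085, -0.017]
ft_force: [-15.3, 0.2, 13.3]
grip_width: 0.995
grip_force: 7.9
```

The upward force looks like friction from the tool settling downward while in contact. I'll back off to release it, then push again.

Call:
play_rows([
  [[-0.06,0,0,0,0,0,1],[-0.06,0,0,0,0,0,1],[-0.06,0,0,0,0,0,1],[-0.06,0,0,0,0,0,1]],
])

```text
time: 4.95
position: [0.4779, -0.0643, 0.1325]
tool_rot: [3.14, -0.085, 0.002]
ft_force: [-0.8, 0.2, -0.6]
grip_width: 1.0
grip_force: 0.0
```

Call:
play_rows([
  [[0.02,0,0,0,0,0,1],[0.04,0,0,0,0,0,1],[0.05,0,0,0,0,0,1],[0.06,0,0,0,0,0,1],[0.07,0,0,0,0,0,1],[0.07,0,0,0,0,0,1]],
])

```text
time: 5.55
position: [0.4828, -0.0646, 0.1318]
tool_rot: [3.14, -0.085, -0.008]
ft_force: [-6.3, 0.4, 4.6]
grip_width: 1.0
grip_force: 2.9
```

Call:
play_rows([
  [[0.01,0,0,0,0,0,1],[0.02,0,0,0,0,0,1],[0.03,0,0,0,0,0,1],[0.04,0,0,0,0,0,1],[0.05,0,0,0,0,0,1],[0.05,0,0,0,0,0,1]],
])

```text
time: 6.15
position: [0.4877, -0.0649, 0.1318]
tool_rot: [3.14, -0.085, -0.008]
ft_force: [-5.7, 0.2, 4.1]
grip_width: 1.004
grip_force: 3.0
```

```bash
python3 - <<'E'
from h import *
s=ctrl.get_state(); im=ctrl.get_image('wrist')
print(s['time'],s['position'],s['tool_rot'],s['ft_force'],s['torque'])
a=cv2.resize(im[0:120,140:500],(800,267),interpolation=cv2.INTER_CUBIC)
b=cv2.resize(ctrl.get_image('scene')[160:250,270:400],(468,324),interpolation=cv2.INTER_CUBIC); b=np.pad(b,((0,0),(0,332),(0,0)))
cv2.imwrite('pics/w4.png',np.vstack([a,b])[...,::-1])
E
```

```text
6.15 [ 0.4877 -0.0649  0.1318] [ 3.1404 -0.0851 -0.0077] [-5.7239  0.1798  4.1173] [0.1042 1.3334 0.026 ]
```

View pics/w4.png

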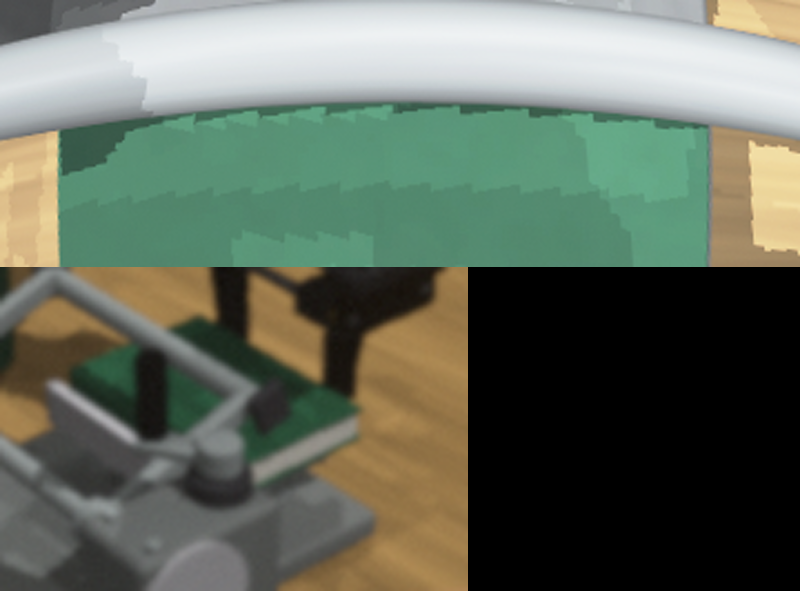

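It slides at a steady 6 N or so, and the scene crop still shows a gap ahead of the fence. I'll continue until the force rises.

Call:
play_rows([
  [[0.01,0,0,0,0,0,1],[0.02,0,0,0,0,0,1],[0.03,0,0,0,0,0,1],[0.04,0,0,0,0,0,1],[0.05,0,0,0,0,0,1],[0.05,0,0,0,0,0,1]],
])

```text
time: 6.85
position: [0.4927, -0.0652, 0.1318]
tool_rot: [3.14, -0.085, -0.008]
ft_force: [-5.4, 0.6, 5.0]
grip_width: 1.004
grip_force: 3.0
```

Call:
play_rows([
  [[0.01,0,0,0,0,0,1],[0.02,0,0,0,0,0,1],[0.03,0,0,0,0,0,1],[0.03,0,0,0,0,0,1]],
])

```text
time: 7.25
position: [0.4958, -0.0654, 0.1318]
tool_rot: [3.14, -0.085, -0.008]
ft_force: [-5.3, 0.4, 3.7]
grip_width: 1.002
grip_force: 3.0
```

Call:
play_rows([
  [[0.01,0,0,0,0,0,1],[0.02,0,0,0,0,0,1],[0.03,0,0,0,0,0,1],[0.03,0,0,0,0,0,1]],
])

```text
time: 7.65
position: [0.4975, -0.0654, 0.1318]
tool_rot: [3.14, -0.085, -0.013]
ft_force: [-10.5, 0.4, 8.6]
grip_width: 1.004
grip_force: 5.1
```

Call:
play_rows([
  [[0.01,0,0,0,0,0,1],[0.02,0,0,0,0,0,1],[0.02,0,0,0,0,0,1]],
])

```text
time: 7.95
position: [0.4978, -0.0655, 0.1315]
tool_rot: [3.14, -0.085, -0.02]
ft_force: [-15.2, 0.8, 12.0]
grip_width: 1.001
grip_force: 7.7
```

```bash
python3 - <<'E'
from h import *
s=ctrl.get_state(); print(s['ft_force'],s['torque'])
im=ctrl.get_image('top'); im2=ctrl.get_image('scene')
a=cv2.resize(im[150:270,270:400],(650,600),interpolation=cv2.INTER_CUBIC)
cv2.imwrite('pics/t5.png',a[...,::-1])
cv2.imwrite('pics/s5.png',cv2.resize(im2[160:250,270:400],(780,540),interpolation=cv2.INTER_CUBIC)[...,::-1])
E
```

```text
[-15.2357   0.8382  12.0124] [0.3061 3.2449 0.0156]
```

View pics/s5.png

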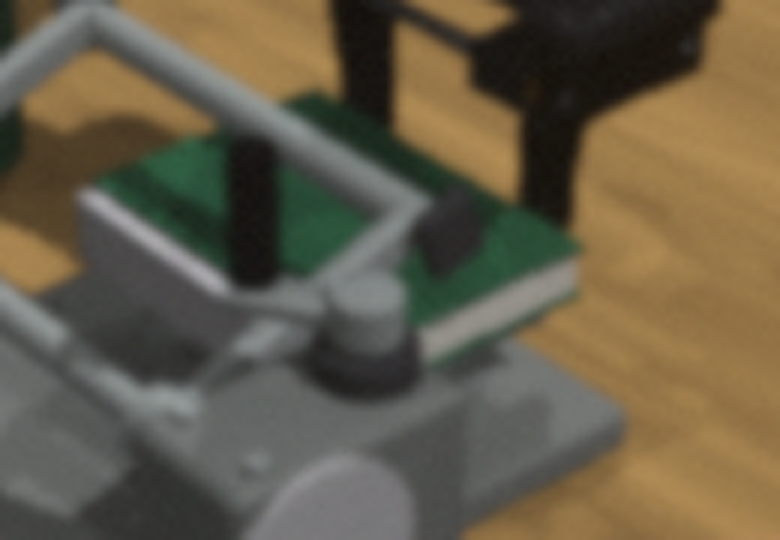

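The picture shows the spine against the fence, with the fence top line meeting the green cover at (80,190)-(220,290). The force rose to 15 N with no yaw moment, so it is flush. I'll back off, rise and go to the crank.

Call:
play_rows([
  [[-0.1,0,0,0,0,0,1],[-0.3,0,0,0,0,0,1],[-0.45,0,0,0,0,0,1],[-0.45,0,0,0,0,0,1],[-0.45,0,-0.5,0,0,0,1],[-0.45,0,-1,0,0,0,1]],
])

```text
time: 8.65
position: [0.4572, -0.0631, 0.2326]
tool_rot: [-3.139, 0.085, 0.003]
ft_force: [1.3, -0.5, 0.2]
grip_width: 0.998
grip_force: 0.0
```

Call:
play_rows([
  [[0,0,-0.4,0,0,0,1],[0.2,-0.2,-0.6,0,0,0,1],[0.6,-0.6,-0.6,0,0,0,1],[0.68,-0.61,-0.6,0,0,0,1]],
], squeeze=60)

```text
time: 9.05
position: [0.5323, -0.0015, 0.294]
tool_rot: [-3.137, 0.077, -0.009]
ft_force: [-0.2, 0.3, -0.3]
grip_width: 0.995
grip_force: 0.0
```

Call:
play_rows([
  [[0.34,-0.3,0,0,0,0,1],[0.68,-0.61,0,0,0,0,1],[0.68,-0.61,0,0,0,0,1],[0.68,-0.61,0,0,0,0,1]],
])

```text
time: 9.45
position: [0.6007, 0.0522, 0.2912]
tool_rot: [-3.139, 0.082, 0.002]
ft_force: [-0.8, -0.0, -0.2]
grip_width: 1.0
grip_force: 0.0
```

```bash
python3 - <<'E'
from h import *
import pickle
s=ctrl.get_state(); im=ctrl.get_image('wrist'); pickle.dump(s,open('s6.pkl','wb'))
print(s['time'],s['position'],s['tool_rot'],s['ft_force'])
cv2.imwrite('pics/w6.png',im[...,::-1])
print(proj('wrist',(.666,.065,.15),s),proj('wrist',(.681,.033,.192),s))
E
```

```text
9.45 [0.6007 0.0522 0.2912] [-3.139   0.0821  0.0016] [-0.7719 -0.0427 -0.1619]
[301.6306 130.7269] [347.4698 106.3586]
```

View pics/w6.png

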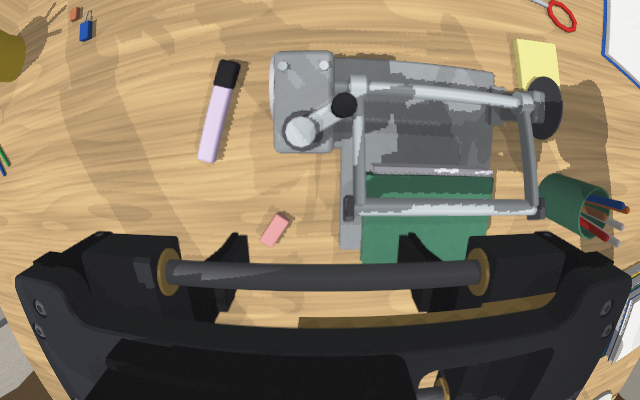

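The hub top is at (300,132), the black handle top at (344,105), and the green cover runs up to the fence strip at row ~170.

```bash
python3 - <<'E'
from h import *
import pickle
s=pickle.load(open('s6.pkl','rb')); im=cv2.imread('pics/w6.png'); g=cv2.cvtColor(im,cv2.COLOR_BGR2GRAY)
m=(g[85:125,325:365]<60).astype(np.uint8); n,l,st,c=cv2.connectedComponentsWithStats(m); k=1+np.argmax(st[1:,4]); print(st[k],c[k]+[325,85])
h=cv2.HoughCircles(g[110:155,278:325],cv2.HOUGH_GRADIENT,1,20,param1=80,param2=12,minRadius=12,maxRadius=22); print(h)
H=at('wrist',c[k]+[325,85],.185,s); A=at('wrist',(300,132),.15,s); print('handle',H,'axis',A,H-A,np.hypot(*(H-A)[:2]))
from math import cos,sin
T=np.array([*H[:2],.171+.051]); print(move(T-s['position']))
E
```

```text
[  6   8  26  25 506] [343.5415 105.083 ]
[[[23.5 20.5 20.3]]]
handle [0.6822 0.0349 0.185 ] axis [0.6651 0.0663 0.15  ] [ 0.0171 -0.0314  0.035 ] 0.0357248287837481
(array([0.8236, 0.1291, 0.692 ]), array([0., 0., 0.]))
```

Call:
play_rows([
  [[0.41,0.06,0,0,0,0,1],[0.82,0.13,0,0,0,0,1],[0.82,0.13,0,0,0,0,1],[0.82,0.13,0,0,0,0,1],[0.82,0.13,0.33,0,0,0,1],[0.82,0.13,0.67,0,0,0,1],[0.82,0.13,0.67,0,0,0,1],[0.82,0.13,0.67,0,0,0,1]],
])

```text
time: 10.3
position: [0.6802, 0.0336, 0.2265]
tool_rot: [3.14, -0.085, 0.0]
ft_force: [0.0, 0.8, 1.0]
grip_width: 1.001
grip_force: 0.0
```

Call:
play_rows([
  [[0,0,0,0,0,0,-1],[0,0,0,0,0,0,-1],[0,0,0,0,0,0,-1],[0,0,0,0,0,0,-1],[0,0,0,0,0,0,-1],[0,0,0,0,0,0,-1]],
])

```text
time: 10.9
position: [0.681, 0.0338, 0.2252]
tool_rot: [3.14, -0.085, -0.0]
ft_force: [0.7, 0.3, -0.5]
grip_width: 0.538
grip_force: 0.0
```

Call:
play_rows([
  [[0,0,0,0,0,0,-1],[0,0,0,0,0,0,-1],[0,0,0,0,0,0,-1],[0,0,0,0,0,0,-1],[0,0,0,0,0,0,-1],[0,0,0,0,0,0,-1]],
])

```text
time: 11.5
position: [0.681, 0.0349, 0.2252]
tool_rot: [-3.139, 0.083, -0.0]
ft_force: [1.4, 2.4, -0.3]
grip_width: 0.167
grip_force: 60.0
```

```bash
cat > circ.py <<'E'
import sys,numpy as np
def rows(phi0,step,n=8):
    a=np.radians(phi0); p=np.radians(phi0-step*np.arange(1,n+1))
    return [[round(.35*(np.cos(q)-np.cos(a)),3),round(-.35*(np.sin(q)-np.sin(a)),3),0,0,0,0,-1] for q in p]
print(rows(*map(float,sys.argv[1:3])))
E
python3 circ.py -58.5 11.25; python3 circ.py -148.5 22.5;python3 circ.py 31.5 22.5; python3 circ.py -148.5 22.5
```

```text
[[np.float64(-0.062), np.float64(0.03), 0, 0, 0, 0, -1], [np.float64(-0.128), np.float64(0.047), 0, 0, 0, 0, -1], [np.float64(-0.197), np.float64(0.051), 0, 0, 0, 0, -1], [np.float64(-0.265), np.float64(0.042), 0, 0, 0, 0, -1], [np.float64(-0.329), np.float64(0.019), 0, 0, 0, 0, -1], [np.float64(-0.389), np.float64(-0.015), 0, 0, 0, 0, -1], [np.float64(-0.44), np.float64(-0.061), 0, 0, 0, 0, -1], [np.float64(-0.481), np.float64(-0.116), 0, 0, 0, 0, -1]]
[[np.float64(-0.047), np.float64(-0.128), 0, 0, 0, 0, -1], [np.float64(-0.042), np.float64(-0.265), 0, 0, 0, 0, -1], [np.float64(0.015), np.float64(-0.389), 0, 0, 0, 0, -1], [np.float64(0.116), np.float64(-0.481), 0, 0, 0, 0, -1], [np.float64(0.244), np.float64(-0.529), 0, 0, 0, 0, -1], [np.float64(0.38), np.float64(-0.523), 0, 0, 0, 0, -1], [np.float64(0.504), np.float64(-0.466), 0, 0, 0, 0, -1], [np.float64(0.597), np.float64(-0.366), 0, 0, 0, 0, -1]]
[[np.float64(0.047), np.float64(0.128), 0, 0, 0, 0, -1], [np.float64(0.042), np.float64(0.265), 0, 0, 0, 0, -1], [np.float64(-0.015), np.float64(0.389), 0, 0, 0, 0, -1], [np.float64(-0.116), np.float64(0.481), 0, 0, 0, 0, -1], [np.float64(-0.244), np.float64(0.529), 0, 0, 0, 0, -1], [np.float64(-0.38), np.float64(0.523), 0, 0, 0, 0, -1], [np.float64(-0.504), np.float64(0.466), 0, 0, 0, 0, -1], [np.float64(-0.597), np.float64(0.366), 0, 0, 0, 0, -1]]
[[np.float64(-0.047), np.float64(-0.128), 0, 0, 0, 0, -1], [np.float64(-0.042), np.float64(-0.265), 0, 0, 0, 0, -1], [np.float64(0.015), np.float64(-0.389), 0, 0, 0, 0, -1], [np.float64(0.116), np.float64(-0.481), 0, 0, 0, 0, -1], [np.float64(0.244), np.float64(-0.529), 0, 0, 0, 0, -1], [np.float64(0.38), np.float64(-0.523), 0, 0, 0, 0, -1], [np.float64(0.504), np.float64(-0.466), 0, 0, 0, 0, -1], [np.float64(0.597), np.float64(-0.366), 0, 0, 0, 0, -1]]
```

Call:
play_rows([
  [[-0.06,0.03,0,0,0,0,-1],[-0.13,0.047,0,0,0,0,-1],[-0.197,0.051,0,0,0,0,-1],[-0.265,0.042,0,0,0,0,-1],[-0.33,0.019,0,0,0,0,-1],[-0.39,-0.015,0,0,0,0,-1],[-0.44,-0.06,0,0,0,0,-1],[-0.48,-0.116,0,0,0,0,-1]],
])

```text
time: 12.3
position: [0.636, 0.0452, 0.2252]
tool_rot: [3.137, -0.089, 0.01]
ft_force: [9.3, -3.3, -5.3]
grip_width: 0.168
grip_force: 60.0
```

```bash
python3 - <<'E'
from h import *
s=ctrl.get_state(); print(s['position'],s['tool_rot'],s['ft_force'],s['torque'])
p=s['position'][:2]-np.array([.6652,.0656]); print(p,np.hypot(*p),np.degrees(np.arctan2(p[1],p[0])))
E
```

```text
[0.636  0.0452 0.2252] [ 3.1374 -0.0887  0.0099] [ 9.3165 -3.2954 -5.3465] [-0.7181 -1.7886 -0.0005]
[-0.0292 -0.0204] 0.035660996668032754 -145.02155610612894
```

Call:
play_rows([
  [[-0.047,-0.128,0,0,0,0,-1],[-0.042,-0.265,0,0,0,0,-1],[0.015,-0.39,0,0,0,0,-1],[0.116,-0.48,0,0,0,0,-1],[0.244,-0.53,0,0,0,0,-1],[0.38,-0.523,0,0,0,0,-1],[0.504,-0.466,0,0,0,0,-1],[0.597,-0.366,0,0,0,0,-1]],
])

```text
time: 13.1
position: [0.6936, 0.0857, 0.2252]
tool_rot: [-3.136, 0.078, 0.007]
ft_force: [-5.5, 6.4, 0.7]
grip_width: 0.171
grip_force: 60.0
```

```bash
cat > chk.py <<'E'
from h import *
s=ctrl.get_state(); f=s['ft_force']; c=np.array([.6652,.0656])
p=s['position'][:2]-c; r=np.hypot(*p); a=np.arctan2(p[1],p[0]); t=np.array([np.sin(a),-np.cos(a)])
print(s['time'],s['position'],s['tool_rot'],f,s['grip_width'],'r',r,'press ang',np.degrees(a)+3.1,'drag',-f[:2]@t,'radial',f[:2]@p/r)
E
python3 chk.py
```

```text
13.1 [0.6936 0.0857 0.2252] [-3.136   0.0779  0.0069] [-5.4606  6.4133  0.7479] 0.17061236520879794 r 0.03479302449445292 press ang 38.3163681688633 drag 8.388512952143476 radial -0.7628567831220703
```

Idle drag while turning is about 8 N and the grip is steady. I'll carry on to about 1.75 turns.

Call:
play_rows([
  [[0.047,0.128,0,0,0,0,-1],[0.042,0.265,0,0,0,0,-1],[-0.015,0.39,0,0,0,0,-1],[-0.116,0.48,0,0,0,0,-1],[-0.244,0.53,0,0,0,0,-1],[-0.38,0.523,0,0,0,0,-1],[-0.504,0.466,0,0,0,0,-1],[-0.597,0.366,0,0,0,0,-1]],
])

```text
time: 13.9
position: [0.6358, 0.0453, 0.2253]
tool_rot: [3.138, -0.089, 0.011]
ft_force: [11.5, -2.5, -6.8]
grip_width: 0.167
grip_force: 60.0
```

Call:
play_rows([
  [[-0.047,-0.128,0,0,0,0,-1],[-0.042,-0.265,0,0,0,0,-1],[0.015,-0.39,0,0,0,0,-1],[0.116,-0.48,0,0,0,0,-1],[0.244,-0.53,0,0,0,0,-1],[0.38,-0.523,0,0,0,0,-1],[0.504,-0.466,0,0,0,0,-1],[0.597,-0.366,0,0,0,0,-1]],
])

```text
time: 14.7
position: [0.6936, 0.0856, 0.2252]
tool_rot: [-3.136, 0.078, 0.007]
ft_force: [-6.1, 6.6, 2.8]
grip_width: 0.171
grip_force: 60.0
```

```bash
python3 chk.py; python3 - <<'E'
from h import *
im=ctrl.get_image('scene')
cv2.imwrite('pics/s7.png',cv2.resize(im[155:255,240:390],(780,520),interpolation=cv2.INTER_CUBIC)[...,::-1])
yw=-.054; X=np.array([np.cos(yw),np.sin(yw),0]); Y=np.array([-np.sin(yw),np.cos(yw),0]); O=np.array([.591,-.067,0])
# bar end knob ray onto plane y_press=const (s5 picture, start)
o,d=ray('scene',(345,198))
for y in (.09,.1,.105,.11):
    k=(y-(o-O)@Y)/(d@Y); P=o+k*d; print(y,'x',(P-O)@X,'z',P[2])
E
```

```text
14.7 [0.6936 0.0856 0.2252] [-3.1361  0.0779  0.0069] [-6.062   6.59    2.8147] 0.1707382808734424 r 0.03476117860839836 press ang 38.31817548552903 drag 8.879721955834523 radial -1.1520101378914565
0.09 x -0.00900647029154464 z 0.11966425925079371
0.1 x 0.00010660653211966203 z 0.12813756204396626
0.105 x 0.004663144943951815 z 0.1323742134405525
0.11 x 0.009219683355783964 z 0.1366108648371388
```

View pics/s7.png

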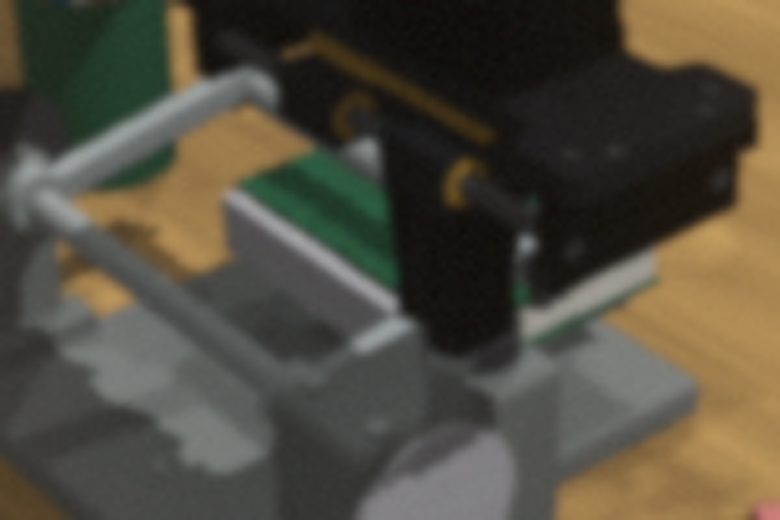

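The bar's far end, near crop (268,88), is still well above the cover. Another half turn is safe.

Call:
play_rows([
  [[0.047,0.128,0,0,0,0,-1],[0.042,0.265,0,0,0,0,-1],[-0.015,0.39,0,0,0,0,-1],[-0.116,0.48,0,0,0,0,-1],[-0.244,0.53,0,0,0,0,-1],[-0.38,0.523,0,0,0,0,-1],[-0.504,0.466,0,0,0,0,-1],[-0.597,0.366,0,0,0,0,-1]],
])

```text
time: 15.55
position: [0.6358, 0.0452, 0.2253]
tool_rot: [3.138, -0.089, 0.011]
ft_force: [9.8, -2.1, -7.1]
grip_width: 0.168
grip_force: 60.0
```

```bash
python3 chk.py; python3 - <<'E'
from h import *
yw=-.054; X=np.array([np.cos(yw),np.sin(yw),0]); Y=np.array([-np.sin(yw),np.cos(yw),0]); O=np.array([.591,-.067,0])
o,d=ray('scene',(291.5,172))
for y in (-.09,-.1,-.105):
    k=(y-(o-O)@Y)/(d@Y); P=o+k*d; print(y,'x',(P-O)@X,'z',P[2])
im=ctrl.get_image('scene')
a=im[155:255,240:390]
cv2.imwrite('pics/s8.png',cv2.resize(a,(780,520),interpolation=cv2.INTER_CUBIC)[...,::-1])
E
```

```text
15.55 [0.6358 0.0452 0.2253] [ 3.1375 -0.0892  0.0114] [ 9.8216 -2.06   -7.099 ] 0.16759619304575385 r 0.035766683469270026 press ang -142.06914480656368 drag 7.300557692066822 radial -6.885412282082132
-0.09 x -0.011547993092610362 z 0.10025114892021203
-0.1 x -0.018533118011557357 z 0.09353174494136884
-0.105 x -0.022025680471030967 z 0.09017204295194736
```

View pics/s8.png

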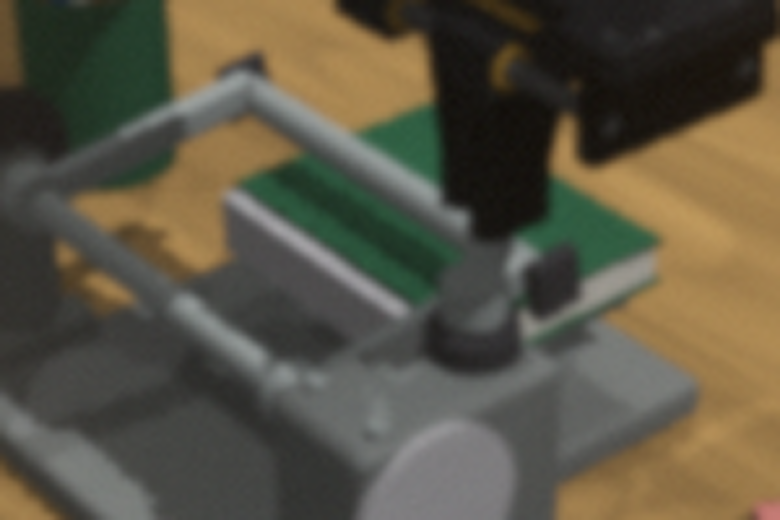

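I have now viewed 12 pictures, which is past the limit of 10, so from here I'll use numbers only. The bar knob is at about px (345.8,208.5), against (345,198) at the start, so I can work out the remaining turn from that.

```bash
python3 - <<'E'
from h import *
from scipy.optimize import least_squares as L
yw=-.054; X=np.array([np.cos(yw),np.sin(yw),0]); Y=np.array([-np.sin(yw),np.cos(yw),0])
O=np.array([.591,-.067,0])
px=[(345,198),(345.8,208.5)]; dth=.0167*14.03
for off in (0,.003,.006):
  def res(v):
    th0,y,ox=v; r=[]
    for p,t in zip(px,(th0,th0-dth)):
        x=.110-.110*np.cos(t)-off*np.sin(t)*0; z=.0925+.110*np.sin(t)-off
        r+=list(proj('scene',O+(x+ox)*X+y*Y+[0,0,z])-p)
    return np.r_[r,(th0-.327)/.03,ox/.003,(y-.103)/.006]
  s=L(res,[.33,.1,0]); th=s.x[0]-dth
  for top in(.077,.080,.084):
    tc=np.arcsin((top+.008+off-.0925)/.110); print(off,s.x,np.round(s.fun,1),'top',top,'remaining rad',(th-tc)/.0167)
E
```

```text
0 [ 0.3428  0.1022 -0.0023] [-0.8  0.6  0.4  0.1  0.5 -0.8 -0.1] top 0.077 remaining rad 10.582669806013989
0 [ 0.3428  0.1022 -0.0023] [-0.8  0.6  0.4  0.1  0.5 -0.8 -0.1] top 0.08 remaining rad 8.947086230165445
0 [ 0.3428  0.1022 -0.0023] [-0.8  0.6  0.4  0.1  0.5 -0.8 -0.1] top 0.084 remaining rad 6.7689401279788255
0.003 [ 0.3566  0.1009 -0.0036] [-0.9  0.9  0.4  0.2  1.  -1.2 -0.3] top 0.077 remaining rad 9.770856216609932
0.003 [ 0.3566  0.1009 -0.0036] [-0.9  0.9  0.4  0.2  1.  -1.2 -0.3] top 0.08 remaining rad 8.137100299352337
0.003 [ 0.3566  0.1009 -0.0036] [-0.9  0.9  0.4  0.2  1.  -1.2 -0.3] top 0.084 remaining rad 5.959494549804065
0.006 [ 0.3701  0.0996 -0.005 ] [-1.1  1.2  0.4  0.4  1.4 -1.7 -0.6] top 0.077 remaining rad 8.946185732216534
0.006 [ 0.3701  0.0996 -0.005 ] [-1.1  1.2  0.4  0.4  1.4 -1.7 -0.6] top 0.08 remaining rad 7.313037673976238
0.006 [ 0.3701  0.0996 -0.005 ] [-1.1  1.2  0.4  0.4  1.4 -1.7 -0.6] top 0.084 remaining rad 5.1343508165233285
```

Call:
play_rows([
  [[-0.047,-0.128,0,0,0,0,-1],[-0.042,-0.265,0,0,0,0,-1],[0.015,-0.39,0,0,0,0,-1],[0.116,-0.48,0,0,0,0,-1],[0.244,-0.53,0,0,0,0,-1],[0.38,-0.523,0,0,0,0,-1],[0.504,-0.466,0,0,0,0,-1],[0.597,-0.366,0,0,0,0,-1]],
])

```text
time: 16.4
position: [0.6936, 0.0855, 0.2251]
tool_rot: [-3.136, 0.078, 0.006]
ft_force: [-5.2, 6.4, 2.2]
grip_width: 0.167
grip_force: 60.0
```

```bash
python3 chk.py; sed -i 's/round(\(.*\),3),round(\(.*\),3),0/float(round(\1,3)),float(round(\2,3)),0/;s/^print.*/if __name__=="__main__":\n  for p in map(float,sys.argv[2:]): print(p,[r[:2] for r in rows(p,float(sys.argv[1]),4)])/' circ.py; python3 circ.py 11.25 31.5 -13.5; python3 circ.py 5.625 -58.5 -81 -103.5 -126 -148.5 -171 
```

```text
16.4 [0.6936 0.0855 0.2251] [-3.1362  0.078   0.0064] [-5.2437  6.3933  2.156 ] 0.16699763205298565 r 0.0347409332529951 press ang 38.14464575450813 drag 8.245248633261353 radial -0.621865684065317
31.5 [[0.03, 0.062], [0.047, 0.128], [0.051, 0.197], [0.042, 0.265]]
-13.5 [[-0.022, 0.065], [-0.057, 0.124], [-0.103, 0.175], [-0.157, 0.217]]
-58.5 [[-0.03, 0.016], [-0.062, 0.03], [-0.095, 0.04], [-0.128, 0.047]]
-81.0 [[-0.034, 0.004], [-0.068, 0.004], [-0.103, 0.001], [-0.136, -0.005]]
-103.5 [[-0.033, -0.01], [-0.065, -0.022], [-0.095, -0.038], [-0.124, -0.057]]
-126.0 [[-0.027, -0.022], [-0.051, -0.046], [-0.073, -0.072], [-0.093, -0.1]]
-148.5 [[-0.016, -0.03], [-0.03, -0.062], [-0.04, -0.095], [-0.047, -0.128]]
-171.0 [[-0.004, -0.034], [-0.004, -0.068], [-0.001, -0.103], [0.005, -0.136]]
```

Call:
play_rows([
  [[0.03,0.062,0,0,0,0,-1],[0.047,0.128,0,0,0,0,-1],[0.051,0.197,0,0,0,0,-1],[0.042,0.265,0,0,0,0,-1]],
])

```text
time: 16.8
position: [0.6985, 0.0581, 0.2253]
tool_rot: [-3.135, 0.08, -0.004]
ft_force: [2.5, 7.5, -2.9]
grip_width: 0.169
grip_force: 60.0
```

```bash
python3 chk.py
```

```text
16.8 [0.6985 0.0581 0.2253] [-3.1354  0.0801 -0.0037] [ 2.5461  7.459  -2.8936] 0.16945478853711132 r 0.03413392247188196 press ang -9.53906970025667 drag 7.8354131203878135 radial 0.852335699380597
```

Call:
play_rows([
  [[-0.022,0.065,0,0,0,0,-1],[-0.057,0.124,0,0,0,0,-1],[-0.103,0.175,0,0,0,0,-1],[-0.157,0.217,0,0,0,0,-1]],
])

```text
time: 17.2
position: [0.6823, 0.0357, 0.2253]
tool_rot: [-3.137, 0.083, -0.006]
ft_force: [5.0, 6.0, -3.8]
grip_width: 0.169
grip_force: 60.0
```

```bash
python3 chk.py
```

```text
17.2 [0.6823 0.0357 0.2253] [-3.1371  0.0826 -0.0064] [ 4.9799  6.0408 -3.8351] 0.16894176792690638 r 0.03446130550641958 press ang -57.17865169207604 drag 7.319680981722587 radial -2.7771609145475207
```

Call:
play_rows([
  [[-0.03,0.016,0,0,0,0,-1],[-0.062,0.03,0,0,0,0,-1],[-0.095,0.04,0,0,0,0,-1],[-0.128,0.047,0,0,0,0,-1]],
])

```text
time: 17.6
position: [0.6696, 0.0311, 0.2253]
tool_rot: [-3.138, 0.083, -0.008]
ft_force: [6.4, 4.4, -5.0]
grip_width: 0.169
grip_force: 60.0
```

```bash
python3 chk.py
```

```text
17.6 [0.6696 0.0311 0.2253] [-3.138   0.0834 -0.0076] [ 6.41    4.3646 -4.9579] 0.16858980058100054 r 0.03476473146918002 press ang -79.6765365142716 drag 6.907913058698225 radial -3.5239301991784022
```

Call:
play_rows([
  [[-0.034,0.004,0,0,0,0,-1],[-0.068,0.004,0,0,0,0,-1],[-0.103,0.001,0,0,0,0,-1],[-0.136,-0.005,0,0,0,0,-1]],
])

```text
time: 18.0
position: [0.6565, 0.0316, 0.2252]
tool_rot: [-3.139, 0.084, -0.009]
ft_force: [8.0, 4.5, -6.2]
grip_width: 0.166
grip_force: 60.0
```

```bash
python3 chk.py
```

```text
18.0 [0.6565 0.0316 0.2252] [-3.1389  0.0844 -0.0094] [ 8.0257  4.4585 -6.1978] 0.16596755586983822 r 0.035137955420469144 press ang -101.25543871140584 drag 6.669658362876104 radial -6.309148909861684
```

Call:
play_rows([
  [[-0.033,-0.01,0,0,0,0,-1],[-0.065,-0.022,0,0,0,0,-1],[-0.095,-0.038,0,0,0,0,-1],[-0.124,-0.057,0,0,0,0,-1]],
])

```text
time: 18.4
position: [0.6449, 0.0365, 0.2252]
tool_rot: [3.14, -0.086, 0.011]
ft_force: [9.7, 1.4, -6.0]
grip_width: 0.166
grip_force: 60.0
```

```bash
python3 chk.py
```

```text
18.4 [0.6449 0.0365 0.2252] [ 3.1402 -0.0862  0.011 ] [ 9.7094  1.4167 -6.0001] 0.16614424680549456 r 0.03541970288866013 press ang -121.79533476297576 drag 7.153146118073049 radial -6.71648809653014
```

Call:
play_rows([
  [[-0.027,-0.022,0,0,0,0,-1],[-0.051,-0.046,0,0,0,0,-1],[-0.073,-0.072,0,0,0,0,-1],[-0.093,-0.1,0,0,0,0,-1]],
])

```text
time: 18.8
position: [0.6363, 0.0448, 0.2252]
tool_rot: [3.137, -0.089, 0.01]
ft_force: [8.6, -2.3, -4.8]
grip_width: 0.168
grip_force: 60.0
```

```bash
python3 chk.py
```

```text
18.8 [0.6363 0.0448 0.2252] [ 3.1371 -0.089   0.0104] [ 8.6288 -2.2896 -4.8344] 0.16779792819337183 r 0.03564131851838908 press ang -141.17323566454345 drag 6.8972915224179925 radial -5.6680386413349675
```

Call:
play_rows([
  [[-0.016,-0.03,0,0,0,0,-1],[-0.03,-0.062,0,0,0,0,-1],[-0.04,-0.095,0,0,0,0,-1],[-0.047,-0.128,0,0,0,0,-1]],
])

```text
time: 19.2
position: [0.6311, 0.0554, 0.2252]
tool_rot: [3.133, -0.092, 0.004]
ft_force: [2.4, -6.7, -0.3]
grip_width: 0.166
grip_force: 60.0
```

```bash
python3 chk.py; python3 circ.py 5.625 -193.5 -216 -238.5 -261 -283.5 -306 -328.5 -351
```

```text
19.2 [0.6311 0.0554 0.2252] [ 3.1331 -0.0918  0.0045] [ 2.3857 -6.668  -0.3271] 0.16557341941837284 r 0.03555932052398254 press ang -160.2120334919726 drag 7.072213025643892 radial -0.3704761000838782
-193.5 [[0.01, -0.033], [0.022, -0.065], [0.038, -0.095], [0.057, -0.124]]
-216.0 [[0.022, -0.027], [0.046, -0.051], [0.072, -0.073], [0.1, -0.093]]
-238.5 [[0.03, -0.016], [0.062, -0.03], [0.095, -0.04], [0.128, -0.047]]
-261.0 [[0.034, -0.004], [0.068, -0.004], [0.103, -0.001], [0.136, 0.005]]
-283.5 [[0.033, 0.01], [0.065, 0.022], [0.095, 0.038], [0.124, 0.057]]
-306.0 [[0.027, 0.022], [0.051, 0.046], [0.073, 0.072], [0.093, 0.1]]
-328.5 [[0.016, 0.03], [0.03, 0.062], [0.04, 0.095], [0.047, 0.128]]
-351.0 [[0.004, 0.034], [0.004, 0.068], [0.001, 0.103], [-0.005, 0.136]]
```

Call:
play_rows([
  [[-0.004,-0.034,0,0,0,0,-1],[-0.004,-0.068,0,0,0,0,-1],[-0.001,-0.103,0,0,0,0,-1],[0.005,-0.136,0,0,0,0,-1]],
])

```text
time: 19.6
position: [0.63, 0.0688, 0.2252]
tool_rot: [3.132, -0.092, -0.006]
ft_force: [-7.1, -6.6, 4.7]
grip_width: 0.166
grip_force: 60.0
```

```bash
python3 chk.py
```

```text
19.6 [0.63   0.0688 0.2252] [ 3.1315 -0.0917 -0.0057] [-7.091  -6.6497  4.6949] 0.16607759604682004 r 0.035338809487914506 press ang 177.93912504894396 drag 7.260620501100519 radial 6.464126447081934
```

Call:
play_rows([
  [[0.01,-0.033,0,0,0,0,-1],[0.022,-0.065,0,0,0,0,-1],[0.038,-0.095,0,0,0,0,-1],[0.057,-0.124,0,0,0,0,-1]],
])

```text
time: 20.0
position: [0.6348, 0.0835, 0.2251]
tool_rot: [3.134, -0.088, -0.011]
ft_force: [-10.3, -4.0, 5.1]
grip_width: 0.169
grip_force: 60.0
```

```bash
python3 chk.py
```

```text
20.0 [0.6348 0.0835 0.2251] [ 3.1344 -0.0881 -0.0113] [-10.3347  -4.0464   5.0726] 0.16903072591216178 r 0.03533927486538499 press ang 152.5797600794364 drag 8.734240029957288 radial 6.847907487946594
```

Drag is up about 1.5 N, which may be first contact, so I'll take a half-size step.

Call:
play_rows([
  [[0.011,-0.014,0,0,0,0,-1],[0.022,-0.027,0,0,0,0,-1]],
])

```text
time: 20.2
position: [0.637, 0.0871, 0.2251]
tool_rot: [3.136, -0.087, -0.011]
ft_force: [-9.0, -1.9, 6.0]
grip_width: 0.167
grip_force: 60.0
```

```bash
python3 chk.py
```

```text
20.2 [0.637  0.0871 0.2251] [ 3.1356 -0.0866 -0.011 ] [-9.0029 -1.8924  5.9727] 0.16734551496160463 r 0.03540901656637183 press ang 145.755770483436 drag 6.965675696824652 radial 6.009437411100611
```

Call:
play_rows([
  [[0.024,-0.024,0,0,0,0,-1],[0.05,-0.046,0,0,0,0,-1],[0.078,-0.066,0,0,0,0,-1]],
])

```text
time: 20.5
position: [0.645, 0.0947, 0.2251]
tool_rot: [3.137, -0.085, -0.011]
ft_force: [-9.8, -0.1, 4.8]
grip_width: 0.167
grip_force: 60.0
```

```bash
python3 chk.py
```

```text
20.5 [0.645  0.0947 0.2251] [ 3.1375 -0.0847 -0.0112] [-9.8385 -0.0514  4.8159] 0.16674008731100187 r 0.03540985397042681 press ang 127.88091786787949 drag 8.110011395768735 radial 5.570069521685241
```

Call:
play_rows([
  [[0.03,-0.016,0,0,0,0,-1],[0.062,-0.03,0,0,0,0,-1],[0.095,-0.04,0,0,0,0,-1]],
])

```text
time: 20.8
position: [0.6543, 0.0992, 0.2251]
tool_rot: [3.139, -0.083, -0.013]
ft_force: [-11.2, 0.2, 4.9]
grip_width: 0.167
grip_force: 60.0
```

```bash
python3 chk.py
```

```text
20.8 [0.6543 0.0992 0.2251] [ 3.1388 -0.0833 -0.0125] [-11.1511   0.1656   4.8508] 0.16690787464674617 r 0.03533199315859732 press ang 111.00607125028925 drag 10.560048998310728 radial 3.5860375950468213
```

Drag is up about 3.3 N at 10.6, so the bar appears to be bearing. I'll make one small confirming step.

Call:
play_rows([
  [[0.02,-0.005,0,0,0,0,-1]],
])

```text
time: 20.9
position: [0.6563, 0.0998, 0.2251]
tool_rot: [3.139, -0.083, -0.013]
ft_force: [-9.9, 1.1, 5.7]
grip_width: 0.17
grip_force: 60.0
```

```bash
python3 chk.py
```

```text
20.9 [0.6563 0.0998 0.2251] [ 3.1391 -0.083  -0.0127] [-9.9345  1.1195  5.659 ] 0.17020325593968244 r 0.0353373464145428 press ang 107.60859528218943 drag 9.337203046692355 radial 3.5726848529888433
```

Call:
play_rows([
  [[0.017,-0.003,0,0,0,0,-1]],
])

```text
time: 21.0
position: [0.6579, 0.1002, 0.2251]
tool_rot: [3.139, -0.083, -0.013]
ft_force: [-11.4, 1.2, 5.4]
grip_width: 0.171
grip_force: 60.0
```

```bash
python3 chk.py
```

```text
21.0 [0.6579 0.1002 0.2251] [ 3.1392 -0.0828 -0.013 ] [-11.3934   1.2491   5.4093] 0.17105099022044348 r 0.03533507918745979 press ang 105.03115173167252 drag 10.888997345366386 radial 3.5775133323503603
```

Call:
play_rows([
  [[0.017,-0.002,0,0,0,0,-1]],
])

```text
time: 21.1
position: [0.6595, 0.1004, 0.2251]
tool_rot: [3.139, -0.083, -0.013]
ft_force: [-11.7, 2.3, 5.0]
grip_width: 0.168
grip_force: 60.0
```

```bash
python3 chk.py
```

```text
21.1 [0.6595 0.1004 0.2251] [ 3.1394 -0.0826 -0.0135] [-11.6507   2.3335   5.0196] 0.16845765326316353 r 0.035309329000227645 press ang 102.46361961975505 drag 11.115760749829592 radial 4.197979802011805
```

Drag is steadily about 11.1 N, against an idle 7.1. That is about +4 N, or roughly 80 N of grip, so the crank has clearly stiffened. I'll relax the hand, let go and rise.

Call:
play_rows([
  [[-0.015,0,0,0,0,0,-1],[-0.03,0,0,0,0,0,-1],[-0.03,0,0,0,0,0,0.2],[-0.03,0,0,0,0,0,0.2],[-0.03,0,0,0,0,0,0.2],[-0.03,0,0,0,0,0,0.2],[-0.03,0,0,0,0,0,0.2]],
])

```text
time: 21.8
position: [0.6603, 0.0991, 0.2252]
tool_rot: [3.14, -0.086, 0.0]
ft_force: [0.7, 0.0, 0.5]
grip_width: 0.535
grip_force: 0.0
```

Call:
play_rows([
  [[0,0,0,0,0,0,0.2],[0,0,0,0,0,0,0.2],[0,0,0,0,0,0,0.2]],
])

```text
time: 22.1
position: [0.6601, 0.0996, 0.2252]
tool_rot: [3.14, -0.085, 0.0]
ft_force: [0.4, -0.7, 0.5]
grip_width: 0.592
grip_force: 0.0
```

Released with no contact. I'll rise straight up, then check the result numerically.

Call:
play_rows([
  [[0,0,-0.2,0,0,0,0.2],[0,0,-0.6,0,0,0,0.2],[0,0,-1,0,0,0,0.2],[0,0,-1,0,0,0,0.2],[0,0,-1,0,0,0,0.2]],
])

```text
time: 22.6
position: [0.6604, 0.1, 0.3266]
tool_rot: [-3.14, 0.085, -0.004]
ft_force: [0.6, -0.7, -0.6]
grip_width: 0.6
grip_force: 0.0
```

```bash
python3 - <<'E'
from h import *
s=ctrl.get_state(); im=ctrl.get_image('wrist')[...,::-1].copy(); cv2.imwrite('pics/end.png',im)
print(s['time'],s['position'],s['ft_force'])
t=cv2.cvtColor(ctrl.get_image('top')[...,::-1].copy(),cv2.COLOR_BGR2HSV); t0=cv2.cvtColor(cv2.imread('pics/top0.png'),cv2.COLOR_BGR2HSV)
R={'eraser':((0,80,120),(12,255,255),(255,220,300,260)),'pad':((22,90,100),(35,255,255),(380,130,440,185)),'hl':((120,30,90),(160,255,255),(235,150,275,215)),'notebook':((60,80,30),(95,255,220),(300,190,400,270))}
for k,(a,b,(x0,y0,x1,y1)) in R.items():
    for q in(t0,t):
        m=cv2.moments(cv2.inRange(q,a,b)[y0:y1,x0:x1],True); print(k,round(m['m10']/m['m00']+x0,2),round(m['m01']/m['m00']+y0,2),m['m00'])
E
```

```text
22.6 [0.6604 0.1    0.3266] [ 0.6392 -0.6579 -0.6487]
eraser 275.02 238.79 80.0Traceback (most recent call last):
  File "<stdin>", line 8, in <module>
ZeroDivisionError: float division by zero
```

The eraser came up empty because the arm now blocks the top view there. The hand stayed above the press the whole time, and no unexpected contact forces showed, so I'll hand in.

```bash
python3 -c "
from bench import ctrl
print(ctrl.close_job())"
```

```text
the job is handed in; nothing more can be done
None
```

The job is handed in: the notebook is against the fence (15 N push, no yaw moment), the crank is wound to about 4 N over idle drag (roughly 80 N of grip) and released; the final bystander check failed because the arm blocked the top view, and I viewed 12 pictures against the limit of 10.

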